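# Transfer connector hoods to the receiving rack in reverse order

### The arm

A 6-joint arm with a two-finger parallel gripper is mounted at the origin on the work surface. World frame = base frame: x ahead of the robot, y to its left, z up, the work surface at z = 0. Lengths are in m, angles in rad, forces in N, time in s.
With the tool pointing down it reaches from about 0.3 to 0.875 m from the base axis. Payload 6.4 kg.
Tool frame: the origin (TCP) lies midway between the tips of the shut fingers; the grasp point (between the pads) lies 19 mm behind it; z points along the fingers, y is the line along which they close (so a half turn about z gives the same grasp; the last joint's range is limited). The gripper opens to 85 mm and grips with 20 to 120 N. Pads are 22 mm wide; open, the fingers measure 114 mm over their backs; the gripper's body (76 mm by 85 mm) begins 54 mm behind the grasp point. The pads swing forward as they close: fully open they stand 13 mm farther back than shut.
Start: joints at [0.968, 0.181, 1.607, -0, 1.354, -0.206], TCP at [0.222, 0.53, 0.231] pointing down, gripper open.
Joint ranges: [-2.99, 2.99], [-0.89, 2.07], [0.3, 2.58], [-1.14, 4.28], [0, 2.63], [-3.12, 3.12]. Speed limits (rad/s): [2.57, 2.57, 3.01, 3.14, 3.14, 3.14].

### API

Orientations are given as a unit quaternion [w, x, y, z].
In Python, from bench import ctrl gives the robot as it stands. The module is installed in compiled form; this text tells all that it offers.
- The arm moves only by the tool move_arm, never from a script. Its argument "plan" is one flat list of numbers, 6 for each row, row after row: the shift along the world's x, y, z in units of 50 mm (1.0 is 50 mm), then the turn, a rotation vector about the world's x, y, z in rad. A call has 1 to 10 rows; each row is the pose to reach, as a shift and turn from the pose commanded when the call began; what a row does not reach only later rows make up. A row lasts 1/8 s, in which the tool goes at most 62.5 mm and 10.7 degrees, less where a joint would pass 70% of its speed; a pose out of reach is approached as far as the arm can. A call with a gripper value outside its range is refused whole. "grip" is the finger opening in mm, from 0 to 85.4, set as the call begins (left out, the last holds). The fingers move at their own pace and stop on an object; the grip force is fixed at half the most. Time passes only in rows, so rows that repeat a pose let the fingers close. It gives the time, the measured TCP pose, the force, the opening and the grip force at its end, in the units of the state.
- ctrl.get_obs(): the state, without advancing time (a new reading comes with each control period).
- ctrl.camera(name): name is "scene" or "top" or "wrist"; returns a dict with "pixels" (480x640x3 uint8, red, green, blue), "fx", "fy", "cx", "cy" (pixels), "origin" and "attitude" of the camera in the world. Camera axes: x right, y down, z forward; pixel columns grow to the right and rows downward; lengths in m; the calibration is good to about 2 mm. A picture is of the moment at which its call begins. There is no depth.
- ctrl.hand_in(): hands the job in; it is judged then, once.
The state is a dict: "time_s": time; "q": joint angles; "dq": joint speeds; "joint_efforts": joint torques, N m; "eef_pos": TCP position; "eef_rot": TCP orientation; "wrist_force": force on the tool from outside, world axes, zero at the start; "torque": the same for the moment, N m; "opening": opening from 0.0 (shut) to 1.0 (fully open); "grasp_force": force on a finger pad.
Only numpy, scipy, OpenCV 4.12 (cv2) and the standard library are available. Lean on these libraries where they do the work, as an engineer would, in place of code of your own. Each camera call takes 0.05 s, during which the arm holds its last target. There are 200 camera calls.

### The job

Move the four connector hoods from the grey rack into the blue rack in reverse order, counted from each rack's red post: the hood that starts nearest the grey rack's red post goes into the blue pocket furthest from the blue rack's red post, and so on, until the one that starts furthest ends nearest. Set each hood upright on the floor of its own pocket, never let one fall over on the way, and leave all four standing there by themselves.

Things in the scene. Friction and masses are not known exactly. Their poses are not given: they have to be found in the camera images.
- hood_white: loose white connector hood, about 0.12 kg, standing upright: box body 44 (its x) by 34 (its y) by 45 mm high, with a round steel cable gland of 24 mm diameter on top up to 63 mm over its underside. Locking pegs stick 3 mm out of the two 44 mm long sides (seen only). Origin: centre of the underside; z up. It starts standing loosely in the pocket with the tab of its own colour
- hood_yellow: loose yellow connector hood, about 0.12 kg, standing upright: box body 44 (its x) by 34 (its y) by 45 mm high, with a round steel cable gland of 24 mm diameter on top up to 63 mm over its underside. Locking pegs stick 3 mm out of the two 44 mm long sides (seen only). Origin: centre of the underside; z up. It starts standing loosely in the pocket with the tab of its own colour
- hood_green: loose green connector hood, about 0.12 kg, standing upright: box body 44 (its x) by 34 (its y) by 45 mm high, with a round steel cable gland of 24 mm diameter on top up to 63 mm over its underside. Locking pegs stick 3 mm out of the two 44 mm long sides (seen only). Origin: centre of the underside; z up. It starts standing loosely in the pocket with the tab of its own colour
- hood_black: loose black connector hood, about 0.12 kg, standing upright: box body 44 (its x) by 34 (its y) by 45 mm high, with a round steel cable gland of 24 mm diameter on top up to 63 mm over its underside. Locking pegs stick 3 mm out of the two 44 mm long sides (seen only). Origin: centre of the underside; z up. It starts standing loosely in the pocket with the tab of its own colour
- pocket_white: fixed grey open pocket, one of four in a straight row at 60 mm pitch on the grey rack, with a flat white tab (26 by 44 mm, 6 high) beyond its +x wall. Outside 74 (x) by 58 (y) by 16 mm high, walls 4 mm, floor 4 mm thick. Origin: centre of the underside, which lies 20 mm above the table. It marks where the white hood starts
- pocket_yellow: fixed grey open pocket, one of four in a straight row at 60 mm pitch on the grey rack, with a flat yellow tab (26 by 44 mm, 6 high) beyond its +x wall. Outside 74 (x) by 58 (y) by 16 mm high, walls 4 mm, floor 4 mm thick. Origin: centre of the underside, which lies 20 mm above the table. It marks where the yellow hood starts
- pocket_green: fixed grey open pocket, one of four in a straight row at 60 mm pitch on the grey rack, with a flat green tab (26 by 44 mm, 6 high) beyond its +x wall. Outside 74 (x) by 58 (y) by 16 mm high, walls 4 mm, floor 4 mm thick. Origin: centre of the underside, which lies 20 mm above the table. It marks where the green hood starts
- pocket_black: fixed grey open pocket, one of four in a straight row at 60 mm pitch on the grey rack, with a flat black tab (26 by 44 mm, 6 high) beyond its +x wall. Outside 74 (x) by 58 (y) by 16 mm high, walls 4 mm, floor 4 mm thick. Origin: centre of the underside, which lies 20 mm above the table. It marks where the black hood starts
- start_post: fixed red post, 18 mm diameter, 35 mm high, at one end of the grey rack (either end) in line with the pockets: it marks the grey rack's first place. Origin: centre of its underside, 20 mm above the table. The pockets' origins lie 48, 108, 168 and 228 mm from it
- blue_rack: fixed blue rack on the table, 74 (x) by 310 mm (y). Four empty pockets centred at x = 0, y = +90, +30, -30, -90 mm, each 66 (x) by 56 (y) mm inside; floor 16 mm, wall tops 28 mm above the origin, walls 4 mm thick. Its red post (18 mm diameter, top at 51 mm) stands at y = +138 mm, next to the pocket at +90. Origin: centre of the underside; z up
Things that resemble listed ones, but are neither listed nor needed, are in the scene too. Several things have the shape of the hood_yellow; the one meant has the colours described above.

How it is judged:
At the end, for the whole second after the job is handed in: Every hood stands in the blue pocket that reverses its starting place: its origin within 15 mm of the pocket's centre along the rack's x and y, its underside within 4 mm of the pocket's floor height, tilted less than 0.1 rad, released and at rest (slower than 0.02 m/s and 0.2 rad/s) ((horizontal distance between pocket_white and start_post below 0.018 m or horizontal distance between pocket_white and start_post above 0.078 m or y of hood_white in the frame of blue_rack between -0.105 and -0.075 m) and (horizontal distance between pocket_white and start_post below 0.078 m or horizontal distance between pocket_white and start_post above 0.138 m or y of hood_white in the frame of blue_rack between -0.045 and -0.015 m) and (horizontal distance between pocket_white and start_post below 0.138 m or horizontal distance between pocket_white and start_post above 0.198 m or y of hood_white in the frame of blue_rack between 0.015 and 0.045 m) and (horizontal distance between pocket_white and start_post below 0.198 m or horizontal distance between pocket_white and start_post above 0.258 m or y of hood_white in the frame of blue_rack between 0.075 and 0.105 m) and x of hood_white in the frame of blue_rack between -0.015 and 0.015 m and z of hood_white in the frame of blue_rack between 0.012 and 0.02 m and angle between each of hood_white, hood_yellow, hood_green, hood_black's own z axis and vertical below 0.1 rad and linear speed of each of hood_white, hood_yellow, hood_green, hood_black below 0.02 m/s and angular speed of each of hood_white, hood_yellow, hood_green, hood_black below 0.2 rad/s and (horizontal distance between pocket_yellow and start_post below 0.018 m or horizontal distance between pocket_yellow and start_post above 0.078 m or y of hood_yellow in the frame of blue_rack between -0.105 and -0.075 m) and (horizontal distance between pocket_yellow and start_post below 0.078 m or horizontal distance between pocket_yellow and start_post above 0.138 m or y of hood_yellow in the frame of blue_rack between -0.045 and -0.015 m) and (horizontal distance between pocket_yellow and start_post below 0.138 m or horizontal distance between pocket_yellow and start_post above 0.198 m or y of hood_yellow in the frame of blue_rack between 0.015 and 0.045 m) and (horizontal distance between pocket_yellow and start_post below 0.198 m or horizontal distance between pocket_yellow and start_post above 0.258 m or y of hood_yellow in the frame of blue_rack between 0.075 and 0.105 m) and x of hood_yellow in the frame of blue_rack between -0.015 and 0.015 m and z of hood_yellow in the frame of blue_rack between 0.012 and 0.02 m and (horizontal distance between pocket_green and start_post below 0.018 m or horizontal distance between pocket_green and start_post above 0.078 m or y of hood_green in the frame of blue_rack between -0.105 and -0.075 m) and (horizontal distance between pocket_green and start_post below 0.078 m or horizontal distance between pocket_green and start_post above 0.138 m or y of hood_green in the frame of blue_rack between -0.045 and -0.015 m) and (horizontal distance between pocket_green and start_post below 0.138 m or horizontal distance between pocket_green and start_post above 0.198 m or y of hood_green in the frame of blue_rack between 0.015 and 0.045 m) and (horizontal distance between pocket_green and start_post below 0.198 m or horizontal distance between pocket_green and start_post above 0.258 m or y of hood_green in the frame of blue_rack between 0.075 and 0.105 m) and x of hood_green in the frame of blue_rack between -0.015 and 0.015 m and z of hood_green in the frame of blue_rack between 0.012 and 0.02 m and (horizontal distance between pocket_black and start_post below 0.018 m or horizontal distance between pocket_black and start_post above 0.078 m or y of hood_black in the frame of blue_rack between -0.105 and -0.075 m) and (horizontal distance between pocket_black and start_post below 0.078 m or horizontal distance between pocket_black and start_post above 0.138 m or y of hood_black in the frame of blue_rack between -0.045 and -0.015 m) and (horizontal distance between pocket_black and start_post below 0.138 m or horizontal distance between pocket_black and start_post above 0.198 m or y of hood_black in the frame of blue_rack between 0.015 and 0.045 m) and (horizontal distance between pocket_black and start_post below 0.198 m or horizontal distance between pocket_black and start_post above 0.258 m or y of hood_black in the frame of blue_rack between 0.075 and 0.105 m) and x of hood_black in the frame of blue_rack between -0.015 and 0.015 m and z of hood_black in the frame of blue_rack between 0.012 and 0.02 m); the robot touches nothing.
It fails at once if the white hood tips over (more than 0.7 rad) (angle between hood_white's own z axis and vertical above 0.7 rad).
It fails at once if the yellow hood tips over (more than 0.7 rad) (angle between hood_yellow's own z axis and vertical above 0.7 rad).
It fails at once if the green hood tips over (more than 0.7 rad) (angle between hood_green's own z axis and vertical above 0.7 rad).
It fails at once if the black hood tips over (more than 0.7 rad) (angle between hood_black's own z axis and vertical above 0.7 rad).
It also fails if it takes over 109 s, if anything falls off the work surface, if the arm or the gripper's body presses on something with over 40 N, if the wrist force passes 120 N, or if a joint passes its speed limit or range.

## Working session

There is one attempt and no reset: what is moved stays moved. The work goes in short steps, Python scripts to look and compute and a tool call to move; the robot and the scene stay as the last step left them, time stands still between calls to the robot, and variables do not carry over. Pictures are saved under pics/ and viewed, at most 14 in all, crops included, and the job is handed in when it is done.

Besides the shell and the picture viewer there is one more tool, called after ">>>" as name(argument=value, ...) on one line, values as JSON. move_arm: Moves the arm, as the interface text tells. Its arguments: {"type":"object","properties":{"plan":{"type":"array"},"grip":{"type":"number"}},"required":["plan"]}

```bash
mkdir -p pics
python3 - <<'E'
from bench import ctrl
import cv2
for n in("scene","top"):
    c=ctrl.camera(n);cv2.imwrite(f"pics/{n}0.png",c["pixels"][:,:,::-1]);print(n,c["fx"],c["fy"],c["cx"],c["cy"],c["origin"],c["attitude"])
o=ctrl.get_obs();print(o)
E
```

```text
scene 504.48829914000044 504.48829914000044 323.7549469725713 232.72636639898136 [ 1.19389944 -0.12254239  0.56889005] [-0.31173489  0.71126857  0.57232275 -0.26337246]
top 544.6645462676512 544.6645462676512 328.716986052508 233.86984628162642 [ 0.55355456 -0.01832284  0.8205031 ] [-0.04779443  0.7072617  -0.70510727  0.0178973 ]
{'time_s': 0.1, 'q': array([ 9.67705935e-01,  1.81501865e-01,  1.60788499e+00,  2.14572358e-05,
        1.35382731e+00, -2.06343925e-01]), 'dq': array([ 3.50615396e-04, -1.99170852e-03, -1.09960799e-03, -4.76806049e-04,
        1.05730097e-03, -5.17594049e-05]), 'joint_efforts': array([-2.35976086e-04, -4.45875764e+01, -3.52235878e+01, -2.06796694e-04,
        4.12366062e-03, -2.25032358e-05]), 'eef_pos': array([0.22190545, 0.52991919, 0.23046563]), 'eef_rot': array([-3.28871714e-04,  1.97076937e-01,  9.80387690e-01, -7.41134491e-04]), 'wrist_force': array([0.13775691, 0.02641888, 0.68216859]), 'torque': array([ 0.02504195, -0.05075068, -0.03049519]), 'grasp_force': 0.0, 'opening': 0.9982830890643244}
```

View pics/top0.png

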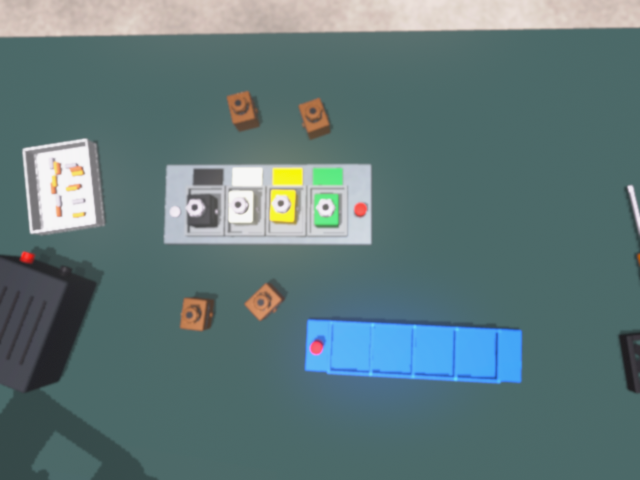

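View pics/scene0.png

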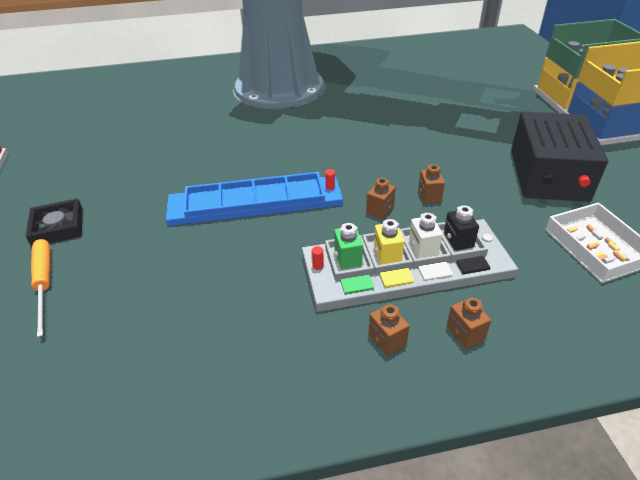

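The top view shows the grey rack with its red post at (360,210). From that post the order is green (326,208), yellow (283,206), white (241,207), black (200,208). The blue rack's post is at (316,347), with pockets at about x = 350, 392, 433 and 475.

Candidates with the hood shape are four brown ones at (242,110), (314,118), (196,314), (264,301), plus the coloured ones in the rack. The yellow one at (283,206) fits because it is yellow and stands at the yellow tab. I'll confirm this in an enlarged crop.

```bash
cat > h.py <<'E'
import numpy as np,cv2
from scipy.spatial.transform import Rotation as R
from bench import ctrl
def rot(q): return R.from_quat([q[1],q[2],q[3],q[0]]).as_matrix()
def cast(c,uv,z):
    uv=np.atleast_2d(uv).astype(float)
    d=np.c_[(uv[:,0]-c["cx"])/c["fx"],(uv[:,1]-c["cy"])/c["fy"],np.ones(len(uv))]@rot(c["attitude"]).T
    o=np.array(c["origin"]);return (o+d*((z-o[2])/d[:,2])[:,None])
def hsv(c): return cv2.cvtColor(np.ascontiguousarray(c["pixels"]),cv2.COLOR_RGB2HSV)
def blobs(m,amin=40):
    cs,_=cv2.findContours(m.astype(np.uint8),cv2.RETR_EXTERNAL,cv2.CHAIN_APPROX_NONE)
    return sorted([k for k in cs if cv2.contourArea(k)>amin],key=cv2.contourArea,reverse=True)
E
python3 - <<'E'
from h import *
np.set_printoptions(precision=4,suppress=True)
c=ctrl.camera("top");h=hsv(c);H,S,V=[h[...,i].astype(int) for i in range(3)]
print(rot(c["attitude"]))
b=blobs((H>100)&(H<118)&(S>150)&(V>120))[0]
r=cv2.minAreaRect(b);bp=cv2.boxPoints(r);print("blue",r,cast(c,bp,.02)[:,:2].tolist(),cast(c,[r[0]],.02))
for k in blobs(((H<6)|(H>174))&(S>170)&(V>120),20):
    print("red",cv2.minEnclosingCircle(k),cast(c,[cv2.minEnclosingCircle(k)[0]],.053))
for n,m in(("yellow",(H>24)&(H<34)&(S>150)&(V>120)),("green",(H>50)&(H<75)&(S>150)&(V>100)),("white",(S<60)&(V>205)),("black",(V<45))):
    for k in blobs(m)[:6]:
        r=cv2.minAreaRect(k);print(n,cv2.contourArea(k),np.round(r[0]),np.round(r[1]),r[2],cast(c,[r[0]],.065)[0,:2])
im=c["pixels"][150:260,150:390,::-1]
cv2.imwrite("pics/crop1.png",cv2.resize(im,None,fx=3.3,fy=3.3,interpolation=cv2.INTER_CUBIC))
E
```

```text
[[ 0.005  -0.9957  0.0927]
 [-0.9991 -0.0011  0.0424]
 [-0.0421 -0.0928 -0.9948]]
blue ((413.69891357421875, 350.7706604003906), (217.4110107421875, 55.52109146118164), 3.052882671356201) [[0.42652559954913993, 0.051006845249244516], [0.5059288327205462, 0.04741841666940897], [0.49184219708379856, -0.2645005310885437], [0.4140024243399525, -0.25819844358142874]] [[ 0.4593 -0.1075  0.02  ]]
red ((26.5, 257.0), 6.800835609436035) [[0.5911 0.4512 0.053 ]]
yellow 378.0 [288. 176.] [14. 27.] 90.0 [0.706  0.0726]
yellow 367.5 [283. 205.] [24. 32.] 3.1798300743103027 [0.6642 0.079 ]
green 141.5 [328. 176.] [12. 24.] 90.0 [0.7058 0.0153]
white 9521.0 [448.  15.] [ 30. 382.] 90.0 [ 0.9396 -0.1559]
white 5460.5 [ 58. 186.] [88. 66.] 83.92753601074219 [0.6931 0.4027]
white 4296.0 [83. 18.] [ 35. 166.] 90.0 [0.9446 0.3788]
white 2125.0 [282. 204.] [ 76. 175.] 90.0 [0.6661 0.0805]
white 1257.0 [204.  16.] [31. 74.] 90.0 [0.9447 0.1981]
white 1023.0 [185. 194.] [55. 36.] 90.0 [0.6799 0.2184]
black 2792.0 [ 55. 316.] [135.  79.] 79.77098846435547 [0.507  0.3982]
black 303.5 [627. 361.] [19. 57.] 5.1021647453308105 [ 0.4543 -0.3856]
```

View pics/crop1.png

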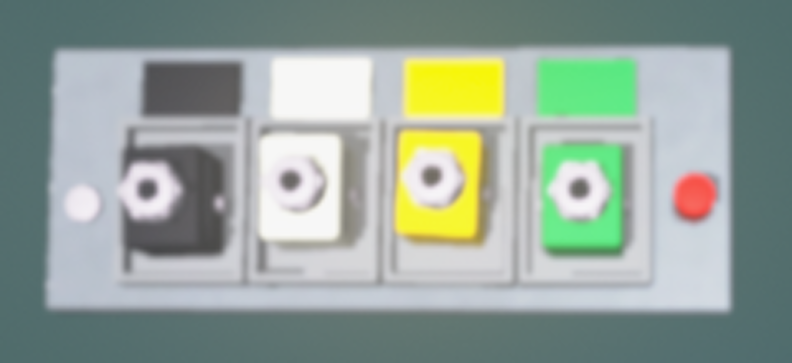

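The crop confirms the order from the red post at crop (693,197): green (580,189), yellow (432,176), white (290,181), black (148,190). Each hood is at its own tab, and the brown lookalikes stand outside the rack.

Run:
```python
from h import *
np.set_printoptions(precision=4,suppress=True)
c=ctrl.camera("top")
g=np.array([[148,190],[290,181],[432,176],[580,189]])/3.3+150
print("gland k,w,y,g",cast(c,g,.085)[:,:2])
bt=np.array([[300,188],[438,185],[582,197]])/3.3+150
print("body top w,y,g",cast(c,bt,.069)[:,:2])
e=np.array([[46,308],[730,310],[730,47],[56,49]])/3.3+150
print("rack edge",cast(c,e,.02)[:,:2]); print("post",cast(c,np.array([[693,196]])/3.3+150,.055), "pockets", cast(c,np.array([[121,283],[247,283],[382,283],[517,284],[650,284]])/3.3+150,.036)[:,:2])
im=c["pixels"][305:395,290:535,::-1]
cv2.imwrite("pics/crop2.png",cv2.resize(im,None,fx=3.2,fy=3.2,interpolation=cv2.INTER_CUBIC))
```

```text
gland k,w,y,g [[0.6583 0.1978]
 [0.662  0.1381]
 [0.664  0.0788]
 [0.6585 0.0172]]
body top w,y,g [[0.6614 0.1372]
 [0.6626 0.0783]
 [0.6574 0.0171]]
rack edge [[ 0.6137  0.2621]
 [ 0.6134 -0.0468]
 [ 0.7324 -0.0471]
 [ 0.7329  0.2615]]
post [[ 0.6597 -0.0299  0.055 ]] pockets [[ 0.6237  0.2232]
 [ 0.6237  0.1668]
 [ 0.6238  0.1067]
 [ 0.6234  0.0471]
 [ 0.6235 -0.0113]]
```

View pics/crop2.png

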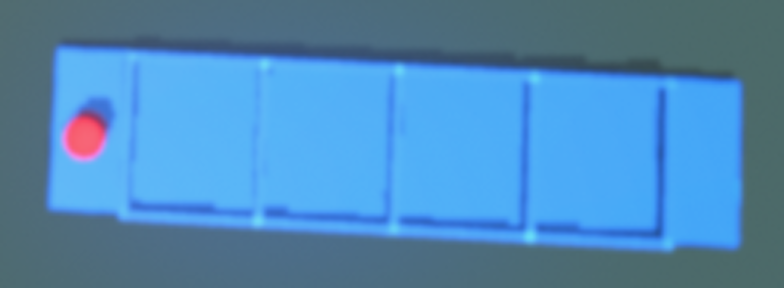

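The blue rack crop shows the post at (84,137) and the wall crossings from (132,55) to (667,85) on top and (127,215) to (666,244) below. I'll compute the rack frame from these.

Run:
```python
from h import *
np.set_printoptions(precision=4,suppress=True)
c=ctrl.camera("top")
f=lambda p,z:cast(c,np.array(p)/3.2+[290,305],z)[:,:2]
t=f([(132,55),(264,65),(399,71),(533,78),(667,85)],.028);b=f([(127,215),(258,221),(394,229),(529,237),(666,244)],.028)
m=(t+b)/2;print(m,np.linalg.norm(t-b,axis=1));d=m[0]-m[4];d/=np.linalg.norm(d);print("y axis",d,"yaw",np.degrees(np.arctan2(-d[0],d[1])))
print("post",f([(84,137)],.051)-d*.138)
C=m.mean(0);print("C",C)
P=[C+d*k for k in(.09,.03,-.03,-.09)];print("P1..4",np.array(P))
print(R.from_quat([1.97076937e-01,  9.80387690e-01,0,0]).as_matrix())
```

```text
[[ 0.4643  0.0121]
 [ 0.4613 -0.0467]
 [ 0.4589 -0.1069]
 [ 0.4562 -0.1662]
 [ 0.4538 -0.2255]] [0.0707 0.0687 0.0693 0.0695 0.0692]
y axis [0.0443 0.999 ] yaw -2.5390255966739987
post [[ 0.4596 -0.1068]]
C [ 0.4589 -0.1066]
P1..4 [[ 0.4629 -0.0167]
 [ 0.4602 -0.0767]
 [ 0.4576 -0.1366]
 [ 0.4549 -0.1965]]
[[-0.9223  0.3864  0.    ]
 [ 0.3864  0.9223  0.    ]
 [ 0.      0.     -1.    ]]
```

The rack frame agrees with the post to within 1 mm. I'll start with the black hood, which goes into P1 at (0.463,-0.017).

>>> move_arm(plan=[0.5,0,1,0,0,0,8.74,-6.64,1,0,0,-1.174,8.74,-6.64,1,0,0,-1.174,8.74,-6.64,1,0,0,-1.174,8.74,-6.64,1,0,0,-1.174,8.74,-6.64,1,0,0,-1.174,8.74,-6.64,1,0,0,-1.174,8.74,-6.64,1,0,0,-1.174,8.74,-6.64,1,0,0,-1.174,8.74,-6.64,1,0,0,-1.174], grip=85)

```text
time_s: 1.5
eef_pos: [0.6613, 0.1953, 0.2805]
eef_rot: [0.0, 0.708, 0.706, -0.0]
wrist_force: [0.3, 0.7, -0.8]
opening: 0.995
grasp_force: 0.0
```

Run:
```python
from h import *
np.set_printoptions(precision=4,suppress=True)
c=ctrl.camera("wrist");cv2.imwrite("pics/w1.png",c["pixels"][:,:,::-1]);print(c["fx"],c["origin"],rot(c["attitude"]));o=ctrl.get_obs();print(o["eef_pos"],o["eef_rot"])
```

```text
331.99899507170795 [0.6616 0.2636 0.4243] [[ 1.     -0.003  -0.0015]
 [-0.0033 -0.9621 -0.2726]
 [-0.0007  0.2726 -0.9621]]
[0.6629 0.1932 0.2802] [ 0.0008  0.7088  0.7054 -0.0004]
```

View pics/w1.png

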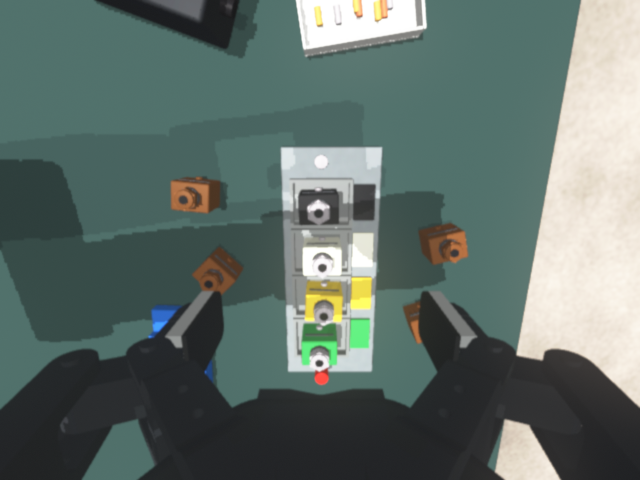

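The wrist view shows the black hood at (318,207), nearly square to the rack, with the row below it. I'll descend part way and check how the arm settles.

>>> move_arm(plan=[0,0,-1.0,0,0,0,0,0,-2,0,0,0,0,0,-3,0,0,0,0,0,-3.4,0,0,0,0,0,-3.4,0,0,0,0,0,-3.4,0,0,0])

```text
time_s: 2.3
eef_pos: [0.6609, 0.1987, 0.1141]
eef_rot: [0.001, 0.707, 0.707, 0.002]
wrist_force: [0.2, 0.4, 1.1]
opening: 0.996
grasp_force: 0.0
```

Run:
```python
from h import *
o=ctrl.get_obs();print(o["eef_pos"],o["eef_rot"])
```

```text
[0.66094433 0.19868834 0.11405461] [0.00127267 0.70705301 0.70715751 0.00163853]
```

>>> move_arm(plan=[-0.04,0,-0.5,0,0,0,-0.04,0,-1.0,0,0,0,-0.04,0,-1.5,0,0,0,-0.04,0,-1.5,0,0,0,-0.04,0,-1.5,0,0,0])

```text
time_s: 2.92
eef_pos: [0.6589, 0.1986, 0.0389]
eef_rot: [0.001, 0.707, 0.707, 0.001]
wrist_force: [-0.2, -0.4, -0.9]
opening: 0.993
grasp_force: 0.0
```

>>> move_arm(plan=[0,0,0,0,0,0,0,0,0,0,0,0,0,0,0,0,0,0,0,0,0,0,0,0,0,0,0,0,0,0,0,0,0,0,0,0,0,0,0,0,0,0,0,0,0,0,0,0], grip=30)

```text
time_s: 3.92
eef_pos: [0.6582, 0.1985, 0.0376]
eef_rot: [0.001, 0.707, 0.707, 0.001]
wrist_force: [-0.9, 0.7, 5.7]
opening: 0.504
grasp_force: 61.9
```

>>> move_arm(plan=[0,0,0.2,0,0,0,0,0,0.6,0,0,0,0,0,1.2,0,0,0,0,0,1.8,0,0,0,0,0,2.0,0,0,0,0,0,2.0,0,0,0])

```text
time_s: 4.68
eef_pos: [0.6576, 0.1984, 0.1373]
eef_rot: [0.001, 0.707, 0.707, 0.001]
wrist_force: [-0.3, -0.6, -1.5]
opening: 0.505
grasp_force: 61.2
```

Run:
```python
from h import *
o=ctrl.get_obs();print(o["eef_pos"],o["eef_rot"])
c=ctrl.camera("scene");cv2.imwrite("pics/s1.png",c["pixels"][60:360,150:550,::-1])
```

```text
[0.65762453 0.19839813 0.13733184] [5.31103380e-04 7.07099273e-01 7.07113775e-01 6.67532661e-04]
```

View pics/s1.png

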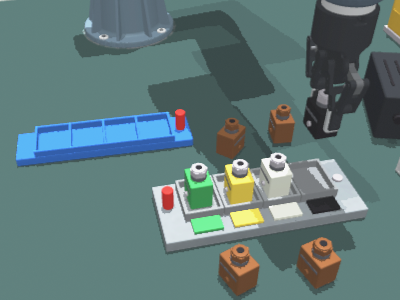

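The black hood is held upright, clear of the rack. Next I carry it to P1.

>>> move_arm(plan=[-0.4,-0.43,0,0,0,0,-1.1,-1.2,0,0,0,-0.02,-1.9,-2.1,0,0,0,-0.044,-2.7,-3.0,0,0,0,-0.044,-3.4,-3.8,0,0,0,-0.044,-3.9,-4.31,0,0,0,-0.044,-3.9,-4.31,0,0,0,-0.044,-3.9,-4.31,0,0,0,-0.044,-3.9,-4.31,0,0,0,-0.044])

```text
time_s: 5.85
eef_pos: [0.4626, -0.0166, 0.1359]
eef_rot: [-0.0, 0.722, 0.692, -0.0]
wrist_force: [0.5, 0.3, -1.8]
opening: 0.504
grasp_force: 61.3
```

>>> move_arm(plan=[0,0,-0.7,0,0,0,0,0,-1.3,0,0,0,0,0,-1.7,0,0,0,0,0,-1.9,0,0,0,0,0,-2.0,0,0,0,0,0,-2.06,0,0,0,0,0,-2.1,0,0,0,0,0,-2.1,0,0,0])

```text
time_s: 6.85
eef_pos: [0.4625, -0.0172, 0.0316]
eef_rot: [0.0, 0.722, 0.691, 0.0]
wrist_force: [-0.5, 0.1, -0.7]
opening: 0.507
grasp_force: 61.3
```

>>> move_arm(plan=[0,0,-0.02,0,0,0,0,0,-0.04,0,0,0,0,0,-0.04,0,0,0])

```text
time_s: 7.22
eef_pos: [0.4624, -0.0172, 0.0296]
eef_rot: [0.0, 0.723, 0.691, 0.0]
wrist_force: [-1.5, -0.2, 4.0]
opening: 0.508
grasp_force: 61.4
```

>>> move_arm(plan=[0,0,0,0,0,0,0,0,0,0,0,0,0,0,0,0,0,0,0,0,0,0,0,0,0,0,0,0,0,0], grip=80)

```text
time_s: 7.85
eef_pos: [0.4622, -0.0171, 0.0293]
eef_rot: [-0.0, 0.722, 0.691, -0.0]
wrist_force: [-0.6, 0.1, -0.8]
opening: 0.939
grasp_force: 0.0
```

>>> move_arm(plan=[0,0,0.6,0,0,0,0,0,1.4,0,0,0,0,0,2.1,0,0,0,1,0.78,2.1,0,0,0.044,2,1.55,2.1,0,0,0.044,2.9,2.3,2.1,0,0,0.044,3.6,2.8,2.1,0,0,0.044,3.99,3.1,2.1,0,0,0.044,3.99,3.1,2.1,0,0,0.044,3.99,3.1,2.1,0,0,0.044])

```text
time_s: 9.1
eef_pos: [0.6608, 0.1374, 0.1337]
eef_rot: [-0.0, 0.707, 0.707, -0.001]
wrist_force: [0.3, 0.3, 0.0]
opening: 0.941
grasp_force: 0.0
```

Run:
```python
from h import *
o=ctrl.get_obs();print(o["eef_pos"],o["eef_rot"])
c=ctrl.camera("scene");cv2.imwrite("pics/s2.png",cv2.resize(c["pixels"][60:360,150:550,::-1],None,fx=1.5,fy=1.5))
```

```text
[0.66075535 0.13736884 0.13374496] [-4.26727654e-04  7.07120362e-01  7.07092789e-01 -6.32575364e-04]
```

View pics/s2.png

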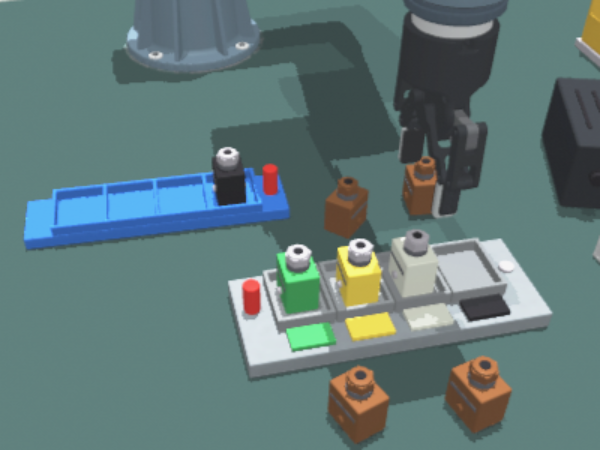

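The black hood stands in P1 at (228,180) in the crop. White is next, at (413,265).

>>> move_arm(plan=[0,0,-0.7,0,0,0,0,0,-1.3,0,0,0,0,0,-1.7,0,0,0,0,0,-1.92,0,0,0,0,0,-1.92,0,0,0])

```text
time_s: 9.78
eef_pos: [0.6614, 0.1376, 0.038]
eef_rot: [-0.0, 0.707, 0.707, -0.0]
wrist_force: [0.5, -0.1, 0.3]
opening: 0.934
grasp_force: 0.0
```

>>> move_arm(plan=[0,0,0,0,0,0,0,0,0,0,0,0,0,0,0,0,0,0,0,0,0,0,0,0,0,0,0,0,0,0,0,0,0,0,0,0,0,0,0,0,0,0], grip=30)

```text
time_s: 10.65
eef_pos: [0.6628, 0.138, 0.0398]
eef_rot: [0.001, 0.707, 0.707, 0.001]
wrist_force: [0.4, 0.1, 6.1]
opening: 0.507
grasp_force: 62.4
```

>>> move_arm(plan=[0,0,0.2,0,0,0,0,0,0.6,0,0,0,0,0,1.2,0,0,0,0,0,1.8,0,0,0,0,0,2.0,0,0,0,0,0,2.0,0,0,0])

```text
time_s: 11.4
eef_pos: [0.6621, 0.1379, 0.1393]
eef_rot: [0.001, 0.707, 0.707, 0.001]
wrist_force: [-0.6, 0.3, -2.2]
opening: 0.504
grasp_force: 61.8
```

>>> move_arm(plan=[-0.4,-0.43,0,0,0,0,-1.1,-1.2,0,0,0,-0.02,-1.9,-2.1,0,0,0,-0.044,-2.7,-3.0,0,0,0,-0.044,-3.5,-3.8,0,0,0,-0.044,-4.04,-4.29,0,0,0,-0.044,-4.04,-4.29,0,0,0,-0.044,-4.04,-4.29,0,0,0,-0.044,-4.04,-4.29,0,0,0,-0.044])

```text
time_s: 12.52
eef_pos: [0.4601, -0.076, 0.138]
eef_rot: [-0.0, 0.722, 0.692, 0.0]
wrist_force: [0.2, -0.0, -1.3]
opening: 0.508
grasp_force: 61.8
```

>>> move_arm(plan=[0,0,-0.7,0,0,0,0,0,-1.3,0,0,0,0,0,-1.7,0,0,0,0,0,-1.9,0,0,0,0,0,-2.0,0,0,0,0,0,-2.06,0,0,0,0,0,-2.1,0,0,0,0,0,-2.1,0,0,0])

```text
time_s: 13.52
eef_pos: [0.46, -0.0768, 0.0336]
eef_rot: [0.0, 0.723, 0.691, 0.0]
wrist_force: [-0.0, 0.1, -0.6]
opening: 0.506
grasp_force: 61.8
```

>>> move_arm(plan=[0,0,-0.02,0,0,0,0,0,-0.04,0,0,0,0,0,-0.04,0,0,0])

```text
time_s: 13.9
eef_pos: [0.4599, -0.0768, 0.0317]
eef_rot: [0.0, 0.722, 0.691, 0.0]
wrist_force: [-1.5, 0.5, 4.8]
opening: 0.508
grasp_force: 62.3
```

>>> move_arm(plan=[0,0,0,0,0,0,0,0,0,0,0,0,0,0,0,0,0,0,0,0,0,0,0,0,0,0,0,0,0,0], grip=80)

```text
time_s: 14.52
eef_pos: [0.4597, -0.0766, 0.0313]
eef_rot: [-0.0, 0.723, 0.691, -0.0]
wrist_force: [-0.2, -0.7, -0.4]
opening: 0.936
grasp_force: 0.0
```

>>> move_arm(plan=[0,0,0.6,0,0,0,0,0,1.4,0,0,0,0,0,2.1,0,0,0,1,0.78,2.1,0,0,0.044,2,1.55,2.1,0,0,0.044,2.9,2.3,2.1,0,0,0.044,3.6,2.8,2.1,0,0,0.044,4.07,3.1,2.1,0,0,0.044,4.07,3.1,2.1,0,0,0.044,4.07,3.1,2.1,0,0,0.044])

```text
time_s: 15.78
eef_pos: [0.6624, 0.0781, 0.1357]
eef_rot: [-0.0, 0.707, 0.707, -0.001]
wrist_force: [-0.5, -0.8, 0.4]
opening: 0.937
grasp_force: 0.0
```

>>> move_arm(plan=[0,0,-0.7,0,0,0,0,0,-1.3,0,0,0,0,0,-1.7,0,0,0,0,0,-1.95,0,0,0,0,0,-1.95,0,0,0])

```text
time_s: 16.4
eef_pos: [0.6627, 0.0781, 0.0382]
eef_rot: [-0.0, 0.707, 0.707, -0.0]
wrist_force: [-0.1, -0.8, 0.6]
opening: 0.933
grasp_force: 0.0
```

>>> move_arm(plan=[0,0,0,0,0,0,0,0,0,0,0,0,0,0,0,0,0,0,0,0,0,0,0,0,0,0,0,0,0,0,0,0,0,0,0,0,0,0,0,0,0,0], grip=30)

```text
time_s: 17.27
eef_pos: [0.6645, 0.0783, 0.0404]
eef_rot: [0.001, 0.707, 0.707, 0.001]
wrist_force: [0.0, 0.1, 6.9]
opening: 0.51
grasp_force: 61.0
```

>>> move_arm(plan=[0,0,0.2,0,0,0,0,0,0.6,0,0,0,0,0,1.2,0,0,0,0,0,1.8,0,0,0,0,0,2.0,0,0,0,0,0,2.0,0,0,0])

```text
time_s: 18.02
eef_pos: [0.6636, 0.0784, 0.1398]
eef_rot: [0.001, 0.707, 0.707, 0.001]
wrist_force: [0.1, -0.3, -0.7]
opening: 0.506
grasp_force: 60.4
```

>>> move_arm(plan=[-0.4,-0.43,0,0,0,0,-1.1,-1.2,0,0,0,-0.02,-1.9,-2.1,0,0,0,-0.044,-2.7,-3.0,0,0,0,-0.044,-3.5,-3.8,0,0,0,-0.044,-4.12,-4.3,0,0,0,-0.044,-4.12,-4.3,0,0,0,-0.044,-4.12,-4.3,0,0,0,-0.044,-4.12,-4.3,0,0,0,-0.044])

```text
time_s: 19.15
eef_pos: [0.4577, -0.1359, 0.1384]
eef_rot: [-0.0, 0.722, 0.692, 0.0]
wrist_force: [-0.4, -0.4, -1.6]
opening: 0.504
grasp_force: 60.6
```

>>> move_arm(plan=[0,0,-0.7,0,0,0,0,0,-1.3,0,0,0,0,0,-1.7,0,0,0,0,0,-1.9,0,0,0,0,0,-2.0,0,0,0,0,0,-2.06,0,0,0,0,0,-2.1,0,0,0,0,0,-2.1,0,0,0])

```text
time_s: 20.15
eef_pos: [0.4574, -0.1368, 0.0341]
eef_rot: [0.0, 0.723, 0.691, 0.0]
wrist_force: [-0.5, -0.8, -0.6]
opening: 0.506
grasp_force: 60.6
```

>>> move_arm(plan=[0,0,-0.02,0,0,0,0,0,-0.04,0,0,0,0,0,-0.04,0,0,0])

```text
time_s: 20.52
eef_pos: [0.4574, -0.1368, 0.0324]
eef_rot: [0.0, 0.722, 0.691, 0.0]
wrist_force: [-2.9, 0.8, 5.7]
opening: 0.508
grasp_force: 61.2
```

>>> move_arm(plan=[0,0,0,0,0,0,0,0,0,0,0,0,0,0,0,0,0,0,0,0,0,0,0,0,0,0,0,0,0,0], grip=80)

```text
time_s: 21.15
eef_pos: [0.4572, -0.1366, 0.0317]
eef_rot: [-0.0, 0.722, 0.691, -0.0]
wrist_force: [1.5, -0.9, -0.1]
opening: 0.937
grasp_force: 0.0
```

>>> move_arm(plan=[0,0,0.6,0,0,0,0,0,1.4,0,0,0,0,0,2.1,0,0,0,1,0.78,2.1,0,0,0.044,2,1.55,2.1,0,0,0.044,2.9,2.3,2.1,0,0,0.044,3.6,2.8,2.1,0,0,0.044,4.01,3.08,2.1,0,0,0.044,4.01,3.08,2.1,0,0,0.044,4.01,3.08,2.1,0,0,0.044])

```text
time_s: 22.4
eef_pos: [0.6568, 0.017, 0.1363]
eef_rot: [-0.0, 0.707, 0.707, -0.001]
wrist_force: [-0.3, -0.7, -0.3]
opening: 0.935
grasp_force: 0.0
```

>>> move_arm(plan=[0,0,-0.7,0,0,0,0,0,-1.3,0,0,0,0,0,-1.7,0,0,0,0,0,-1.95,0,0,0,0,0,-1.95,0,0,0])

```text
time_s: 23.02
eef_pos: [0.6572, 0.0171, 0.0387]
eef_rot: [-0.0, 0.707, 0.707, -0.0]
wrist_force: [-0.1, 0.5, 0.4]
opening: 0.936
grasp_force: 0.0
```

>>> move_arm(plan=[0,0,0,0,0,0,0,0,0,0,0,0,0,0,0,0,0,0,0,0,0,0,0,0,0,0,0,0,0,0,0,0,0,0,0,0,0,0,0,0,0,0], grip=30)

```text
time_s: 23.9
eef_pos: [0.6589, 0.0173, 0.0408]
eef_rot: [0.001, 0.707, 0.707, 0.001]
wrist_force: [0.8, 0.0, 7.2]
opening: 0.505
grasp_force: 62.4
```

>>> move_arm(plan=[0,0,0.2,0,0,0,0,0,0.6,0,0,0,0,0,1.2,0,0,0,0,0,1.8,0,0,0,0,0,2.0,0,0,0,0,0,2.0,0,0,0])

```text
time_s: 24.65
eef_pos: [0.6581, 0.0173, 0.1403]
eef_rot: [0.001, 0.707, 0.707, 0.0]
wrist_force: [0.3, 0.8, -0.7]
opening: 0.507
grasp_force: 61.7
```

>>> move_arm(plan=[-0.4,-0.43,0,0,0,0,-1.1,-1.2,0,0,0,-0.02,-1.9,-2.1,0,0,0,-0.044,-2.7,-3.0,0,0,0,-0.044,-3.5,-3.8,0,0,0,-0.044,-4.06,-4.28,0,0,0,-0.044,-4.06,-4.28,0,0,0,-0.044,-4.06,-4.28,0,0,0,-0.044,-4.06,-4.28,0,0,0,-0.044])

```text
time_s: 25.78
eef_pos: [0.4552, -0.1959, 0.1389]
eef_rot: [-0.0, 0.722, 0.692, 0.0]
wrist_force: [-0.2, 0.5, -1.2]
opening: 0.506
grasp_force: 61.7
```

>>> move_arm(plan=[0,0,-0.7,0,0,0,0,0,-1.3,0,0,0,0,0,-1.7,0,0,0,0,0,-1.9,0,0,0,0,0,-2.0,0,0,0,0,0,-2.06,0,0,0,0,0,-2.1,0,0,0,0,0,-2.1,0,0,0])

```text
time_s: 26.78
eef_pos: [0.4549, -0.1968, 0.0346]
eef_rot: [0.0, 0.722, 0.691, 0.0]
wrist_force: [0.8, -0.5, -1.0]
opening: 0.504
grasp_force: 61.8
```

>>> move_arm(plan=[0,0,-0.02,0,0,0,0,0,-0.04,0,0,0,0,0,-0.04,0,0,0])

```text
time_s: 27.15
eef_pos: [0.4548, -0.1968, 0.0327]
eef_rot: [0.0, 0.722, 0.691, -0.0]
wrist_force: [-1.7, 1.0, 4.2]
opening: 0.505
grasp_force: 62.1
```

Release, then retreat up and to the right, out of the way.

>>> move_arm(plan=[0,0,0,0,0,0,0,0,0,0,0,0,0,0,0,0,0,0,0,0,0,0,0,0,0,0,0,0,0,0], grip=80)

```text
time_s: 27.78
eef_pos: [0.4547, -0.1966, 0.0322]
eef_rot: [-0.0, 0.722, 0.691, -0.0]
wrist_force: [0.1, -0.4, -0.5]
opening: 0.942
grasp_force: 0.0
```

>>> move_arm(plan=[0,0,0.6,0,0,0,0,0,1.4,0,0,0,0,0,2.4,0,0,0,0,-0.8,3,0,0,0,0,-1.8,4,0,0,0,0,-2.8,4,0,0,0,0,-3.6,4,0,0,0,0,-3.6,4,0,0,0,0,-3.6,4,0,0,0,0,-3.6,4,0,0,0])

```text
time_s: 29.02
eef_pos: [0.4548, -0.3754, 0.2321]
eef_rot: [-0.0, 0.722, 0.692, 0.0]
wrist_force: [0.2, 0.2, -0.4]
opening: 0.94
grasp_force: 0.0
```

Run:
```python
from h import *
a=ctrl.camera("scene")["pixels"][120:320,130:530,::-1];b=ctrl.camera("top")["pixels"][280:420,280:560,::-1]
cv2.imwrite("pics/f.png",np.vstack([cv2.resize(a,(600,300)),cv2.resize(b,(600,300),interpolation=cv2.INTER_CUBIC)]))
```

```text
(no output)
```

View pics/f.png

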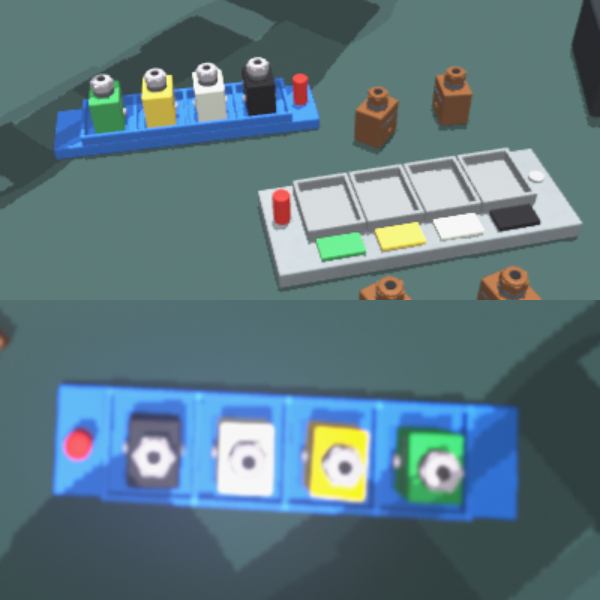

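All four hoods stand upright and centred in the blue pockets. From the post in the lower view they are black (153,457), white (247,460), yellow (345,466) and green (440,472).

```bash
python3 -c "
from bench import ctrl
print(ctrl.hand_in())"
```

```text
the job is handed in; nothing more can be done
None
```

The job is handed in at about 29 s of robot time: the last picture shows all four hoods upright in the blue rack in reverse order (black, white, yellow, green from its red post), with the arm clear; no verdict came back.

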